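# Index the banding wheel to its next station

### The job

The decorating wheel that carries the apple pot is locked by its spring plunger. Pull the plunger's knob up to free the wheel, turn the wheel anticlockwise (seen from above) to the next hole, one station only, and let the plunger drop fully home there so that the wheel is locked again; then let go. The next hole is out of sight, so find it gently by feel without forcing the pin against the plate, and leave the pot standing in the middle of the wheel and the other things where they are.

Things in the scene. Friction and masses are not known exactly. Their poses are not given: they have to be found in the camera images.
- base: Dark cast foot of the banding wheel, 184 mm across, fixed to the table. Origin on the wheel's vertical axis at table height; z up; its x axis points to where the knob stands at wheel angle 0 (the start).
- index_plate: Fixed steel index plate hidden in the wheel head; frame as the foot's. Upper face 46 mm above the table, level, with fine seams: the sprung pin (8 mm thick, round nose) slides on it between the holes and drops 8 mm deep into one (10.5 mm wide along the circle). It is in the first hole now. Damage: pushing it sideways with more than 15 N once it is down in a hole, or over 35 N anywhere (its click is less).
- knob: The plunger's black round knob, 25 mm across and 22 mm high, above the wheel head near its rim, 95 mm from the wheel's axis; origin at its centre, 96 mm above the table when the pin is home. It moves up and down with the plunger and round with the wheel; the steel pin below it is part of it. A collar 18 mm across under it reaches up to 82 mm above the table.
- plunger (a joint): Lift of the plunger in m: 0 fully home in a hole, 0.008 when the pin rests on top of the plate between holes, 0.013 pulled all the way up. A spring pushes it down: 4.5 N when home, 7 N at 0.008, 8.5 N at 0.013.
- wheel (a joint): Wheel angle in rad, 0 at the start, growing anticlockwise from above, -0.5 to 2.2. Turning takes about 1.5 N at the knob, 3 N with the pin riding on the plate, and catches of up to 9 N at seams. The next hole is anywhere from 0.66 to 1.12 rad (38 to 64 degrees), set anew each time; no reading gives it. A third, 0.89 rad further, is not wanted. A pin in its hole has 0.014 rad of play either way.
- pot_mid (a point): Centre (35 mm above its foot) of the loose apple-shaped pot, 80 mm across and 86 mm high with the snail on top, that stands in the middle of the wheel head. The head is a thick grey metal disc 250 mm across and 42 mm deep, its top 68 mm above the table.
- glaze_jar: Bystander: glaze jar with a white lid, 64 mm across, 85 mm high; origin at the centre of its underside.
- bowl: Bystander: white bowl, 110 mm across, 45 mm high; origin under its centre.
- paddle: Bystander: flat wooden paddle, 220 mm long (along its y), 55 mm wide and 14 mm thick, lying loose on the table; origin under its middle.
- brush: Bystander: thin paint brush, 165 mm long (along its x) and 8 mm thick, lying loose on the table; origin under its middle.
There are look-alikes about, which are no part of the job. What is shaped like the part that bears pot_mid but red or turquoise is not meant.

How it is judged:
By the outcome, as a careful person would: the job done as asked, in the order asked, and still so for the second after the job is handed in, with the robot touching nothing.
It also fails if it takes over 51 s, if anything falls off the work surface, if the arm or the gripper's body presses on something with over 40 N, if the wrist force passes 120 N, or if a joint passes its speed limit or range.

### The arm

A 7-joint arm with a two-finger parallel gripper is mounted at the origin on the work surface. World frame = base frame: x ahead of the robot, y to its left, z up, the work surface at z = 0. Lengths are in m, angles in rad, forces in N, time in s.
With the tool pointing down it reaches from about 0.35 to 0.9 m from the base axis. Payload 7.2 kg.
Tool frame: the origin (TCP) lies on the centre line of the jaws, within the pads' length; the fingertips stand nose_length ahead of it and the grasp point (between the pads) lies 8 mm behind it (nose_length is the distance from the TCP to the fingertips, in m); z points along the fingers, y is the direction in which the jaws open and shut (so a half turn about z gives the same grasp; the last joint's range is limited). The gripper opens to 88 mm and grips with 3 to 60 N. Pads are 20 mm wide; open, the fingers measure 115 mm over their backs; the gripper's body (75 mm by 178 mm) begins 61 mm behind the grasp point.
Start: joints at [-1.318, 0.411, -0.013, 1.596, 0.006, 1.134, -0.082], TCP at [0.197, 0.593, 0.234] pointing down, gripper open.
Joint ranges: [-2.95, 2.95], [-0.29, 1.99], [-1.47, 1.44], [0.14, 2.54], [-1.03, 4.17], [0.13, 1.85], [-2.86, 2.86]. Speed limits (rad/s): [2.39, 2.39, 3.01, 3.01, 3.14, 3.14, 3.14].

### API

Orientations are given as a 3x3 rotation matrix whose columns are the frame's x, y, z axes.
In Python, from station import observe, grab_frame, close_job, nose_length gives the robot as it stands. The module is installed in compiled form; this text tells all that it offers.
- The arm moves only by the shell command python3 -m jog 'ROWS'. ROWS is JSON, a list of rows, each an object with "hand": the closure in counts, from 0 (fully open) to 255 (shut); "slide": the shift along the world's x, y, z in m, a list of three; "yaw": the turn about the world's z in degrees. A call has 1 to 20 rows; each row shifts and turns the pose as measured when the row begins; what a row does not reach is not made up. A row lasts 1/10 s, in which the tool goes at most 50 mm and 8.59 degrees, less where a joint would pass 70% of its speed; a pose out of reach is approached as far as the arm can. A call is refused whole if a number of a shift passes 0.05 or a number of a turn 8.59, either way. A call with a gripper value outside its range is refused whole. The fingers move at their own pace and stop on an object; the grip force is fixed at half the most. Time passes only in rows, so rows that do not move let the fingers close. It gives the time, the measured TCP pose, the force and the opening at its end, in the units of the state.
- observe(): the state, without advancing time (a new reading comes with each control period).
- grab_frame(name): name is "side" or "top"; returns a dict with "pixels" (420x560x3 uint8, blue, green, red), "K" (3x3 intrinsics, pixels), "k1" (the pictures are not rectified: a ray, as slopes to the right and down, at radius r is drawn at 1 + k1 r^2 times it, then the intrinsics apply), "extrinsics" (4x4, takes a point from camera to world coordinates). Camera axes: x right, y up, looking along -z (the intrinsics and any distortion apply to the point x, -y, -z); pixel columns grow to the right and rows downward; lengths in m; the calibration is good to about 2 mm. A picture is of the moment at which its call begins. There is no depth.
- close_job(): hands the job in, once; it reports no verdict.
The state is a dict: "t": time; "joint_positions": joint angles; "dq": joint speeds; "tau": joint torques, N m; "tcp_pos": TCP position; "orientation": TCP orientation; "ft_force": force on the tool from outside, world axes, zero at the start; "torque": the same for the moment, N m; "finger_gap": opening from 0.0 (shut) to 1.0 (fully open).
Only numpy, scipy, OpenCV 4.12 (cv2) and the standard library are available. Lean on these libraries where they do the work, as an engineer would, in place of code of your own. Each camera call takes 0.05 s, during which the arm holds its last target.

## Working session

There is one attempt and no reset: what is moved stays moved. The work goes in short steps, Python scripts to look and compute and a shell command to move; the robot and the scene stay as the last step left them, time stands still between calls to the robot, and variables do not carry over. Pictures are saved under pics/ and viewed, and the job is handed in when it is done.

```bash
mkdir -p pics; python3 - <<'E'
from station import *
import cv2,numpy as np
s=observe()
print(s['t'],s['tcp_pos'],s['orientation'],s['ft_force'],s['finger_gap'],nose_length)
for n in('side','top'):
    f=grab_frame(n);cv2.imwrite(f'pics/{n}0.png',f['pixels']);print(n,f['K'],f['k1'],f['extrinsics'])
E
```

```text
0.0 [0.19698178 0.59263224 0.23280017] [[-9.48981538e-01  3.15331365e-01 -4.13084768e-04]
 [ 3.15331619e-01  9.48980251e-01 -1.56612578e-03]
 [-1.01839293e-04 -1.61648314e-03 -9.99998688e-01]] [ 0.15125681 -0.12813644 -0.68022624] 1.0019339244450167 0.011
side [[511.72441677   0.         282.71129917]
 [  0.         511.72441677 200.43711895]
 [  0.           0.           1.        ]] -0.0347142111421114 [[ 0.86162293  0.33053393 -0.38516652  0.0387397 ]
 [-0.50743651  0.57696764 -0.64001292 -0.8175964 ]
 [ 0.01068263  0.74689736  0.66485353  0.92727674]
 [ 0.          0.          0.          1.        ]]
top [[426.91445262   0.         279.9996718 ]
 [  0.         426.91445262 213.03233158]
 [  0.           0.           1.        ]] 0.04457827264600283 [[-0.01587035  0.9921     -0.12444161  0.42161665]
 [-0.99969719 -0.01808497 -0.01668702 -0.00647191]
 [-0.01880572  0.1241391   0.9920866   1.0612433 ]
 [ 0.          0.          0.          1.        ]]
```

View pics/side0.png

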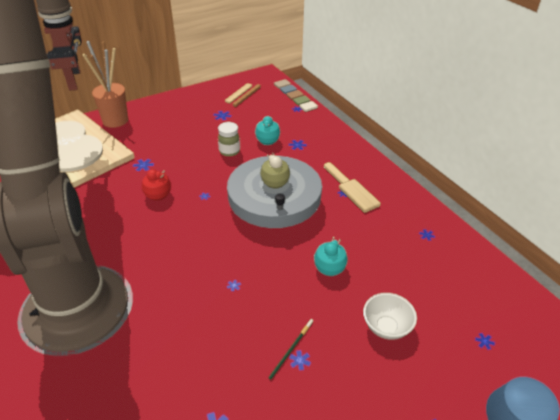

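View pics/top0.png

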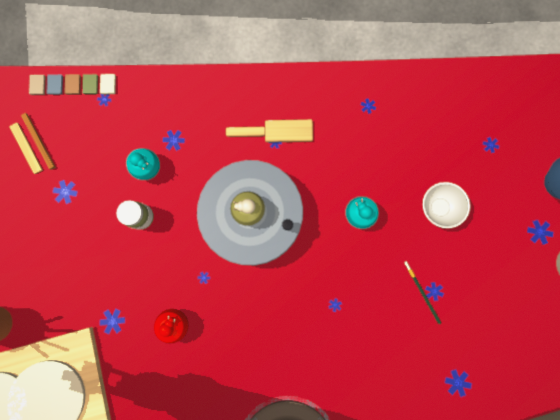

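```bash
cat > h.py <<'E'
from station import *
import cv2,numpy as np
def ray(f,u,v):
    K=f['K'];k=f['k1'];d=np.array([(u-K[0,2])/K[0,0],(v-K[1,2])/K[1,1]]);p=d.copy()
    for _ in range(30): p=d/(1+k*(p@p))
    E=f['extrinsics'];return E[:3,3],E[:3,:3]@np.array([p[0],-p[1],-1])
def onz(f,u,v,z):
    o,d=ray(f,u,v);return o+d*(z-o[2])/d[2]
def tri(a,pa,b,pb):
    o1,d1=ray(a,*pa);o2,d2=ray(b,*pb);A=np.stack([d1,-d2],1);t=np.linalg.lstsq(A,o2-o1,rcond=None)[0]
    p,q=o1+t[0]*d1,o2+t[1]*d2;return (p+q)/2,np.linalg.norm(p-q)
def blob(m,near,rad=60):
    n,l,st,c=cv2.connectedComponentsWithStats(m.astype(np.uint8))
    best=[i for i in range(1,n) if st[i,4]>25 and np.hypot(*(c[i]-near))<rad]
    return [(c[i].round(1),st[i]) for i in best],l
E
python3 - <<'E'
from h import *
T=grab_frame('top');S=grab_frame('side')
r={}
for n,f,nk,w in(('top',T,(288,225),(249,213)),('side',S,(280,200),(274,188))):
    im=f['pixels'];g=im.max(2);hsv=cv2.cvtColor(im,cv2.COLOR_BGR2HSV)
    b,_=blob(g<50,nk,12);print(n,'knob',b)
    r[n]=b[0][0]
    # olive pot
    m=(hsv[...,0]>18)&(hsv[...,0]<40)&(hsv[...,1]>90)
    print('pot',blob(m,w,40)[0])
    m=(hsv[...,1]<80)&(g>70)
    b,l=blob(m,w,30);print('wheel',b)
    i=np.argmax([x[1][4] for x in b])
    if n=='top':
        lab=l[int(w[1])-35,int(w[0])];
        c=max(cv2.findContours((l==lab).astype(np.uint8),cv2.RETR_EXTERNAL,cv2.CHAIN_APPROX_NONE)[0],key=cv2.contourArea)[:,0]
        P=np.array([onz(f,*p,.068)[:2] for p in c])
        A=np.c_[2*P,np.ones(len(P))];x=np.linalg.lstsq(A,(P**2).sum(1),rcond=None)[0]
        print('axis',x[:2],'R',np.sqrt(x[2]+x[:2]@x[:2])); ax=x[:2]
k,e=tri(T,r['top'],S,r['side']);print('knob',k,e)
print(onz(T,*r['top'],.1),onz(S,*r['side'],.096))
d=k[:2]-ax;print(np.hypot(*d),np.degrees(np.arctan2(d[1],d[0])))
for n,f,(x,y,w,h) in(('top',T,(190,155,120,120)),('side',S,(215,140,120,100))):
    cv2.imwrite(f'pics/z{n}.png',cv2.resize(f['pixels'][y:y+h,x:x+w],None,fx=5,fy=5,interpolation=2))
print(observe()['t'])
E
```

```text
top knob []Traceback (most recent call last):
  File "<stdin>", line 7, in <module>
IndexError: list index out of range
```

```bash
cat > m.py <<'E'
from h import *
import sys
def measure(tag,nkT,nkS):
    T=grab_frame('top');S=grab_frame('side');r={};ax=None
    for n,f,nk,w in(('top',T,nkT,(249,213)),('side',S,nkS,(274,188))):
        im=f['pixels'];g=im.max(2).astype(int);hsv=cv2.cvtColor(im,cv2.COLOR_BGR2HSV)
        b,_=blob(g<75,nk,15);print(n,'knob',b)
        if b:r[n]=b[0][0]
        m=(hsv[...,0]>18)&(hsv[...,0]<40)&(hsv[...,1]>90)
        b=blob(m,w,40)[0];print('pot',b)
        if b:print('  pot@.103',onz(f,*b[0][0],.103))
        m=(hsv[...,1]<90)&(g>75)
        _,l=blob(m,w,30)
        if n=='top':
            lab=l[int(w[1])-40,int(w[0])]
            c=max(cv2.findContours((l==lab).astype(np.uint8),cv2.RETR_EXTERNAL,cv2.CHAIN_APPROX_NONE)[0],key=cv2.contourArea)
            P=np.array([onz(f,*p,.068)[:2] for p in cv2.convexHull(c)[:,0]])
            x=np.linalg.lstsq(np.c_[2*P,np.ones(len(P))],(P**2).sum(1),rcond=None)[0]
            print('axis',x[:2],'R',np.sqrt(x[2]+x[:2]@x[:2])); ax=x[:2]
    for n,f,(x,y,w,h) in(('top',T,(190,155,120,110)),('side',S,(215,140,120,100))):
        cv2.imwrite(f'pics/z{n}{tag}.png',cv2.resize(f['pixels'][y:y+h,x:x+w],None,fx=5,fy=5,interpolation=2))
    if len(r)==2:
        k,e=tri(T,r['top'],S,r['side']);print('knob',k,e)
        print(onz(T,*r['top'],.1),onz(S,*r['side'],.096))
        d=k[:2]-ax;print(np.hypot(*d),np.degrees(np.arctan2(d[1],d[0])))
    print(observe()['t'])
E
python3 -c "
from m import *
measure('1',(288,225),(280,200))"
```

```text
top knob [(array([287.4, 224.5]), array([283, 220,  10,  10,  83], dtype=int32))]
pot [(array([247.9, 208.9]), array([231, 192,  33,  33, 627], dtype=int32))]
  pot@.103 [0.55258374 0.08229519 0.103     ]
axis [0.55108263 0.08167206] R 0.12415955201085828
side knob [(array([279.6, 199.9]), array([275, 194,  10,  15, 107], dtype=int32))]
pot [(array([275.6, 176. ]), array([262, 163,  27,  24, 394], dtype=int32))]
  pot@.103 [0.54820933 0.06599848 0.103     ]
knob [ 0.51710358 -0.00684901  0.09098421] 0.0010293777182452189
[ 0.51575573 -0.00662213  0.1       ] [ 0.51471792 -0.01189223  0.096     ]
0.09481854430636683 -110.99942935448739
0.3
```

```bash
python3 -m jog '[{"hand":0,"slide":[0.021,-0.04,0],"yaw":-6.2},{"hand":0,"slide":[0.021,-0.04,0],"yaw":-6.2},{"hand":0,"slide":[0.021,-0.04,0],"yaw":-6.2},{"hand":0,"slide":[0.021,-0.04,0],"yaw":-6.2},{"hand":0,"slide":[0.021,-0.04,0],"yaw":-6.2},{"hand":0,"slide":[0.021,-0.04,0],"yaw":-6.2},{"hand":0,"slide":[0.021,-0.04,0],"yaw":-6.2},{"hand":0,"slide":[0.021,-0.04,0],"yaw":-6.2},{"hand":0,"slide":[0.021,-0.04,0],"yaw":-6.2},{"hand":0,"slide":[0.021,-0.04,0],"yaw":-6.2},{"hand":0,"slide":[0.021,-0.04,0],"yaw":-6.2},{"hand":0,"slide":[0.021,-0.04,0],"yaw":-6.2},{"hand":0,"slide":[0.021,-0.04,0],"yaw":-6.2},{"hand":0,"slide":[0.021,-0.04,0],"yaw":-6.2},{"hand":0,"slide":[0,0,0],"yaw":0}]'; cat > w.py <<'E'
from station import observe
import numpy as np
s=observe();R=np.array(s['orientation']);print('t %.2f'%s['t'],'tcp',np.round(s['tcp_pos'],4),'F',np.round(s['ft_force'],2),'M',np.round(s['torque'],2),'gap %.3f'%s['finger_gap'],'yaw_y %.1f'%np.degrees(np.arctan2(R[1,1],R[0,1])))
d=np.array(s['tcp_pos'][:2])-[.551,.082];a=np.arctan2(d[1],d[0]);t=np.array([-np.sin(a),np.cos(a)]);f=np.array(s['ft_force'][:2])
print('r %.4f ang %.2f  Ftan %.2f Frad %.2f'%(np.hypot(*d),np.degrees(a),f@t,f@d/np.hypot(*d)),'tilt',np.round(R[:,2],4))
E
python3 w.py
```

```text
t: 1.8
tcp_pos: [0.4951, 0.0098, 0.2351]
orientation: [[0.318, 0.948, 0.011], [0.948, -0.318, 0.005], [0.008, 0.009, -1.0]]
ft_force: [0.4, 0.1, -0.8]
finger_gap: 1.001
t 1.80 tcp [0.4951 0.0098 0.2351] F [ 0.36  0.06 -0.77] M [-0.05  0.13 -0.03] gap 1.001 yaw_y -18.6
r 0.0913 ang -127.72  Ftan 0.25 Frad -0.27 tilt [ 0.0108  0.0051 -0.9999]
```

```bash
python3 -m jog '[{"hand":0,"slide":[0.0205,-0.0165,-0.03],"yaw":-2.7},{"hand":0,"slide":[0,0,-0.04],"yaw":0},{"hand":0,"slide":[0,0,-0.02],"yaw":0},{"hand":0,"slide":[0,0,0],"yaw":0}]' >/dev/null; python3 w.py; python3 -c "
from m import *
measure('2',(288,225),(280,200))"
```

```text
t 2.20 tcp [ 0.5175 -0.0073  0.1437] F [-1.04 -1.07  0.19] M [0.01 0.09 0.06] gap 0.997 yaw_y -21.4
r 0.0954 ang -110.54  Ftan -0.60 Frad 1.36 tilt [ 0.0153  0.0062 -0.9999]
top knob []
pot [(array([238.5, 208.7]), array([231, 192,  15,  32, 253], dtype=int32))]
  pot@.103 [0.55343298 0.10363519 0.103     ]
axis [0.35954509 0.03067249] R 0.30676101622344576
side knob [(array([279.7, 199.7]), array([275, 194,  10,  15, 104], dtype=int32))]
pot [(array([265. , 157.4]), array([254, 155,  28,   6,  43], dtype=int32)), (array([275.5, 176.3]), array([261, 165,  28,  22, 383], dtype=int32))]
  pot@.103 [0.56301131 0.14861786 0.103     ]
2.3
```

View pics/zside2.png

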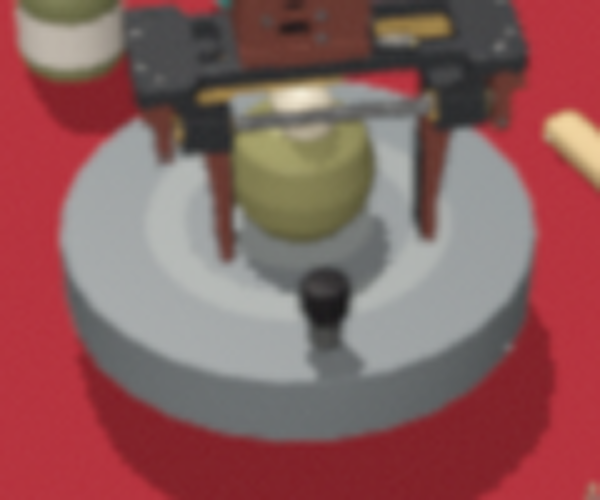

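View pics/zside1.png

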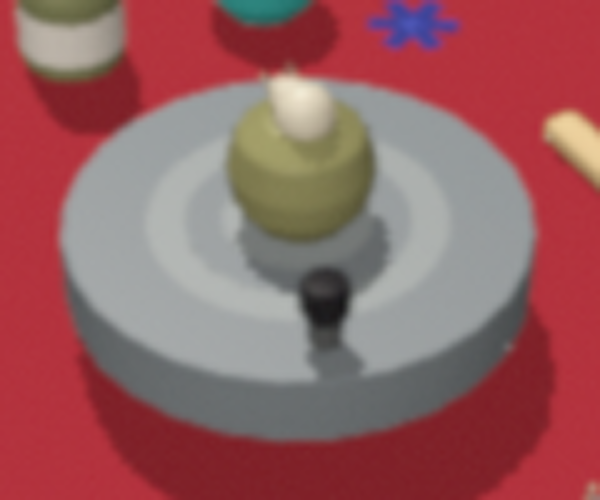

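```bash
python3 -m jog '[{"hand":0,"slide":[-0.001,0.0005,-0.03],"yaw":0},{"hand":80,"slide":[0,0,-0.015],"yaw":0},{"hand":130,"slide":[0,0,-0.005],"yaw":0},{"hand":160,"slide":[0,0,0],"yaw":0},{"hand":160,"slide":[0,0,0],"yaw":0},{"hand":160,"slide":[0,0,0],"yaw":0},{"hand":160,"slide":[0,0,0],"yaw":0}]' >/dev/null; python3 w.py; python3 -c "
from m import *
measure('3',(288,225),(280,200))"|tail -1
```

```text
t 3.00 tcp [ 0.5236 -0.0035  0.1042] F [-0.09 -0.65 -0.7 ] M [-0.1   0.17  0.04] gap 0.492 yaw_y -21.1
r 0.0898 ang -107.76  Ftan 0.11 Frad 0.64 tilt [ 0.0326  0.012  -0.9994]
3.1
```

View pics/zside3.png

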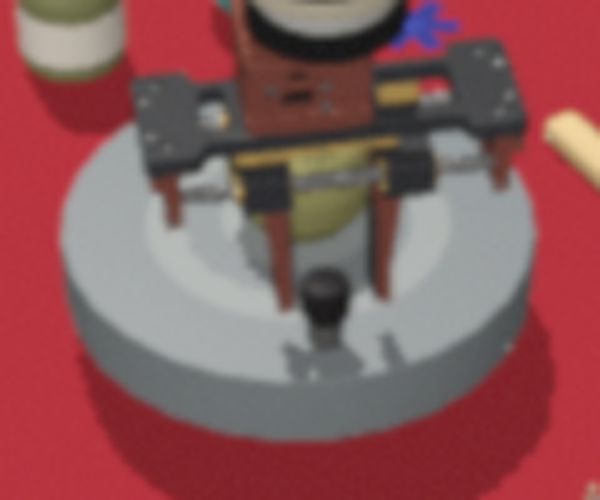

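```bash
python3 -m jog '[{"hand":160,"slide":[0,0,0],"yaw":0},{"hand":160,"slide":[0,0,0],"yaw":0},{"hand":160,"slide":[0,0,0],"yaw":0}]' >/dev/null; python3 w.py; python3 -m jog '[{"hand":160,"slide":[-0.006,-0.003,0],"yaw":0}]' >/dev/null; python3 w.py
```

```text
t 3.40 tcp [ 0.5235 -0.0035  0.1042] F [ 0.64 -0.24 -0.21] M [-0.09  0.15  0.  ] gap 0.372 yaw_y -21.1
r 0.0898 ang -107.83  Ftan 0.68 Frad 0.04 tilt [ 0.0325  0.0121 -0.9994]
t 3.50 tcp [ 0.5179 -0.0063  0.1041] F [-1.25 -0.05 -0.1 ] M [-0.08  0.07 -0.04] gap 0.370 yaw_y -21.1
r 0.0943 ang -110.57  Ftan -1.16 Frad 0.49 tilt [ 0.0329  0.012  -0.9994]
```

```bash
python3 -m jog '[{"hand":160,"slide":[-0.001,0,-0.004],"yaw":0},{"hand":160,"slide":[-0.0005,0,-0.004],"yaw":0},{"hand":160,"slide":[0,0,-0.003],"yaw":0}]' >/dev/null; python3 w.py;  python3 -c "
from m import *
measure('4',(288,225),(280,200))"|tail -1
```

```text
t 3.80 tcp [ 0.5152 -0.007   0.0925] F [-0.27 -0.28 -0.19] M [-0.11  0.1   0.  ] gap 0.374 yaw_y -21.1
r 0.0959 ang -111.94  Ftan -0.15 Frad 0.36 tilt [ 0.0326  0.0121 -0.9994]
3.9
```

View pics/zside4.png

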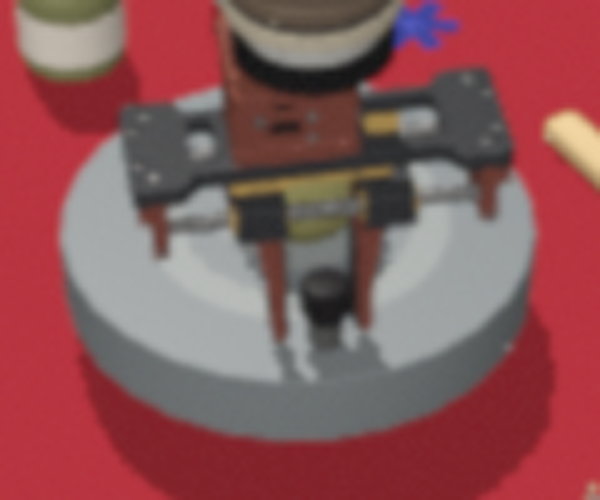

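```bash
python3 -m jog '[{"hand":170,"slide":[0.0012,-0.0004,0],"yaw":0},{"hand":175,"slide":[0,0,0],"yaw":0},{"hand":175,"slide":[0,0,0],"yaw":0}]' >/dev/null; python3 w.py;python3 -m jog '[{"hand":178,"slide":[0,0,0],"yaw":0},{"hand":178,"slide":[0,0,0],"yaw":0}]' >/dev/null; python3 w.py; python3 -m jog '[{"hand":181,"slide":[0,0,0],"yaw":0},{"hand":181,"slide":[0,0,0],"yaw":0}]' >/dev/null; python3 w.py
```

```text
t 4.20 tcp [ 0.517  -0.0075  0.0923] F [ 0.7  -1.42 -0.47] M [-0.07  0.11 -0.01] gap 0.310 yaw_y -21.1
r 0.0958 ang -110.82  Ftan 1.16 Frad 1.08 tilt [ 0.0326  0.0115 -0.9994]
t 4.40 tcp [ 0.5173 -0.0076  0.0925] F [-0.03 -0.76  0.32] M [-0.09  0.07 -0.04] gap 0.305 yaw_y -21.1
r 0.0958 ang -110.59  Ftan 0.24 Frad 0.72 tilt [ 0.0333  0.0113 -0.9994]
t 4.60 tcp [ 0.5176 -0.0077  0.0926] F [ 0.83 -0.59 -1.04] M [-0.18 -0.06  0.01] gap 0.293 yaw_y -21.1
r 0.0957 ang -110.42  Ftan 0.98 Frad 0.26 tilt [ 0.0339  0.0112 -0.9994]
```

```bash
python3 w.py; python3 -m jog '[{"hand":184,"slide":[0,0,0],"yaw":0},{"hand":184,"slide":[0,0,0],"yaw":0}]' >/dev/null; python3 w.py;python3 -m jog '[{"hand":190,"slide":[0,0,0],"yaw":0},{"hand":190,"slide":[0,0,0],"yaw":0}]' >/dev/null; python3 w.py; python3 -m jog '[{"hand":230,"slide":[0,0,0],"yaw":0},{"hand":230,"slide":[0,0,0],"yaw":0}]' >/dev/null; python3 w.py
```

```text
t 4.60 tcp [ 0.5176 -0.0077  0.0926] F [ 0.83 -0.59 -1.04] M [-0.18 -0.06  0.01] gap 0.293 yaw_y -21.1
r 0.0957 ang -110.42  Ftan 0.98 Frad 0.26 tilt [ 0.0339  0.0112 -0.9994]
t 4.80 tcp [ 0.5175 -0.0077  0.0926] F [ 1.49 -1.11 -0.61] M [-0.09  0.01 -0.02] gap 0.284 yaw_y -21.1
r 0.0957 ang -110.46  Ftan 1.79 Frad 0.52 tilt [ 0.0338  0.0113 -0.9994]
t 5.00 tcp [ 0.5175 -0.0077  0.0926] F [ 0.12 -0.93 -0.35] M [-0.07  0.09 -0.01] gap 0.276 yaw_y -21.1
r 0.0957 ang -110.48  Ftan 0.44 Frad 0.83 tilt [ 0.0337  0.0113 -0.9994]
t 5.20 tcp [ 0.5175 -0.0077  0.0926] F [ 1.82 -0.32 -0.7 ] M [-0.06  0.11 -0.02] gap 0.280 yaw_y -21.1
r 0.0957 ang -110.49  Ftan 1.81 Frad -0.34 tilt [ 0.0336  0.0114 -0.9994]
```

```bash
python3 -m jog '[{"hand":230,"slide":[0,0,0.002],"yaw":0},{"hand":230,"slide":[0,0,0.002],"yaw":0}]' >/dev/null; python3 w.py;python3 -m jog '[{"hand":230,"slide":[0,0,0.003],"yaw":0},{"hand":230,"slide":[0,0,0.003],"yaw":0}]' >/dev/null; python3 w.py
```

```text
t 5.40 tcp [ 0.517  -0.0075  0.0961] F [ 2.9  -0.99 -6.44] M [ 0.03 -0.28 -0.15] gap 0.278 yaw_y -21.1
r 0.0957 ang -110.83  Ftan 3.06 Frad -0.11 tilt [ 0.0324  0.0112 -0.9994]
t 5.60 tcp [ 0.5167 -0.0074  0.1019] F [ 3.09  0.09 -9.18] M [ 0.02 -0.37 -0.18] gap 0.280 yaw_y -21.2
r 0.0958 ang -110.98  Ftan 2.85 Frad -1.19 tilt [ 0.0317  0.0109 -0.9994]
```

```bash
cat > p.py <<'E'
from station import observe
import numpy as np
s=observe();p=np.array(s['tcp_pos'][:2]);c=np.array([.551,.082]);d=p-c;a=np.arctan2(d[1],d[0]);
print('deg',np.degrees(a))
for k in range(1,8):
    q=a+np.radians(3*k);q0=q-np.radians(3);print(k,np.round(.0957*np.array([np.cos(q)-np.cos(q0),np.sin(q)-np.sin(q0)]),4))
E
python3 -m jog '[{"hand":230,"slide":[0,0,0.0017],"yaw":0}]' >/dev/null; python3 w.py; python3 p.py
```

```text
t 5.70 tcp [ 0.5167 -0.0074  0.1037] F [ 3.67 -0.59 -8.23] M [-0.04 -0.3  -0.23] gap 0.281 yaw_y -21.2
r 0.0958 ang -111.01  Ftan 3.64 Frad -0.77 tilt [ 0.0317  0.0108 -0.9994]
deg -111.00600609322736
1 [ 0.0047 -0.0017]
2 [ 0.0048 -0.0014]
3 [ 0.0049 -0.0012]
4 [ 0.0049 -0.0009]
5 [ 0.005  -0.0007]
6 [ 0.005  -0.0004]
7 [ 0.005  -0.0001]
```

```bash
python3 -m jog '[{"hand":230,"slide":[0.0024,-0.0009,0],"yaw":1.5},{"hand":230,"slide":[0.0024,-0.0008,0],"yaw":1.5}]' >/dev/null; python3 w.py; python3 -m jog '[{"hand":230,"slide":[0.0048,-0.0014,0],"yaw":3},{"hand":230,"slide":[0.0049,-0.0012,0],"yaw":3}]' >/dev/null; python3 w.py; python3 p.py
```

```text
t 5.90 tcp [ 0.5208 -0.0089  0.1036] F [ 3.07 -0.35 -7.75] M [-0.05 -0.27 -0.42] gap 0.280 yaw_y -18.0
r 0.0958 ang -108.39  Ftan 3.02 Frad -0.64 tilt [ 0.0295  0.0128 -0.9995]
t 6.10 tcp [ 0.5289 -0.0118  0.1027] F [ 1.45  1.07 -8.32] M [ 0.03 -0.16 -0.4 ] gap 0.277 yaw_y -11.6
r 0.0964 ang -103.25  Ftan 1.17 Frad -1.38 tilt [ 0.0239  0.0158 -0.9996]
deg -103.25439801349992
1 [ 0.0049 -0.001 ]
2 [ 0.005  -0.0008]
3 [ 0.005  -0.0005]
4 [ 0.005  -0.0002]
5 [0.005 0.   ]
6 [0.005  0.0003]
7 [0.005  0.0005]
```

```bash
python3 -m jog '[{"hand":230,"slide":[0.0049,-0.0007,0.0008],"yaw":3},{"hand":230,"slide":[0.005,-0.0004,0.0005],"yaw":3},{"hand":230,"slide":[0.005,-0.0002,0.0004],"yaw":3}]' >/dev/null; python3 w.py; python3 p.py
```

```text
t 6.40 tcp [ 0.5425 -0.0146  0.103 ] F [ 2.31 -0.1  -8.  ] M [-0.09 -0.36 -0.43] gap 0.274 yaw_y -2.1
r 0.0969 ang -95.02  Ftan 2.31 Frad -0.11 tilt [ 0.0163  0.0183 -0.9997]
deg -95.01757003968379
1 [ 0.005  -0.0003]
2 [ 0.005 -0.   ]
3 [0.005  0.0002]
4 [0.005  0.0005]
5 [0.005  0.0007]
6 [0.0049 0.001 ]
7 [0.0049 0.0013]
```

```bash
python3 -m jog '[{"hand":230,"slide":[0.005,0.0002,0.0004],"yaw":2},{"hand":230,"slide":[0.005,0.0005,0.0004],"yaw":2},{"hand":230,"slide":[0.005,0.0007,0.0004],"yaw":2},{"hand":230,"slide":[0.005,0.001,0.0004],"yaw":3},{"hand":230,"slide":[0.003,0.0007,0.0002],"yaw":2}]' >/dev/null; python3 w.py; python3 -c "
from m import *
measure('5',(288,225),(280,200))"
```

```text
t 6.90 tcp [ 0.5622 -0.0148  0.1017] F [ 2.27  0.14 -7.37] M [ 0.05 -0.6  -0.37] gap 0.277 yaw_y 9.7
r 0.0974 ang -83.41  Ftan 2.28 Frad 0.12 tilt [ 0.0019  0.0177 -0.9998]
top knob []
pot [(array([241.9, 208.2]), array([231, 193,  25,  33, 385], dtype=int32))]
  pot@.103 [0.55443613 0.09590901 0.103     ]
axis [0.39464782 0.00603913] R 0.3060473393324549
side knob []
pot [(array([265.4, 180.2]), array([261, 172,  12,  15,  31], dtype=int32))]
  pot@.103 [0.5173352  0.06415705 0.103     ]
7.0
```

View pics/zside5.png

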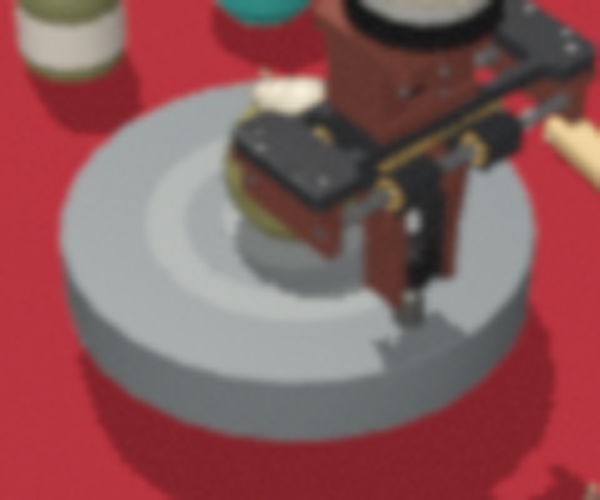

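View pics/ztop5.png

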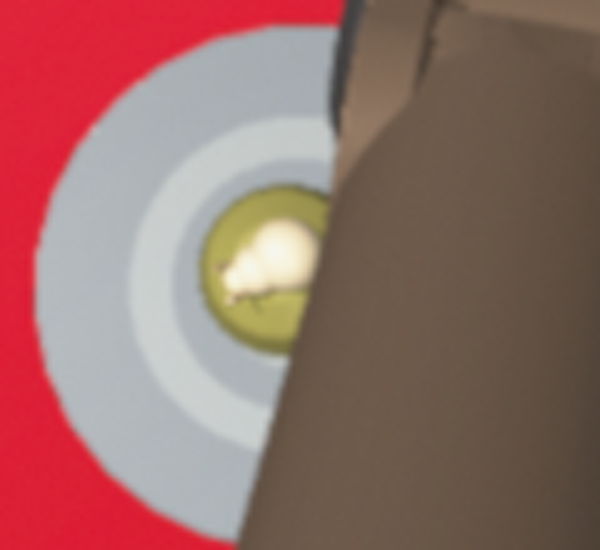

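```bash
sed -i 's/\.551,\.082/.5527,.080/' w.py p.py; python3 -m jog '[{"hand":230,"slide":[0.005,0.0006,0.0003],"yaw":2.5},{"hand":230,"slide":[0.005,0.0009,0.0003],"yaw":2.5},{"hand":230,"slide":[0.001,0.0002,0.0001],"yaw":0.5}]' >/dev/null; python3 w.py
```

```text
t 7.30 tcp [ 0.5721 -0.0133  0.1015] F [ 0.08  0.47 -7.85] M [-0.   -0.54 -0.2 ] gap 0.277 yaw_y 15.3
r 0.0953 ang -78.29  Ftan 0.18 Frad -0.45 tilt [-0.0025  0.018  -0.9998]
```

```bash
python3 -m jog '[{"hand":230,"slide":[0,0,-0.0008],"yaw":0},{"hand":230,"slide":[0,0,-0.0005],"yaw":0}]' >/dev/null; python3 w.py; python3 -m jog '[{"hand":178,"slide":[0,0,0],"yaw":0},{"hand":178,"slide":[0,0,0],"yaw":0},{"hand":178,"slide":[0,0,-0.003],"yaw":0}]' >/dev/null; python3 w.py
```

```text
t 7.50 tcp [ 0.5721 -0.0133  0.1004] F [-1.3   0.75  0.31] M [ 0.06 -0.07 -0.14] gap 0.275 yaw_y 15.2
r 0.0953 ang -78.25  Ftan -1.12 Frad -1.00 tilt [-0.002   0.0184 -0.9998]
t 7.80 tcp [ 0.5728 -0.0135  0.0992] F [ 0.64 -0.25  0.15] M [-0.12  0.13 -0.01] gap 0.303 yaw_y 15.1
r 0.0956 ang -77.83  Ftan 0.58 Frad 0.38 tilt [ 5.000e-04  1.860e-02 -9.998e-01]
```

```bash
python3 -m jog '[{"hand":178,"slide":[0.001,0.0002,-0.002],"yaw":0.5},{"hand":178,"slide":[0.0012,0.0003,0],"yaw":0.7}]' >/dev/null; python3 w.py; python3 -m jog '[{"hand":178,"slide":[0.0012,0.0003,0],"yaw":0.7},{"hand":178,"slide":[0.0012,0.0003,0],"yaw":0.7}]' >/dev/null; python3 w.py
```

```text
t 8.00 tcp [ 0.5732 -0.0134  0.0969] F [-6.04 -0.62  2.8 ] M [-0.26  1.27  0.01] gap 0.299 yaw_y 16.4
r 0.0956 ang -77.63  Ftan -6.04 Frad -0.69 tilt [-0.0035  0.0185 -0.9998]
t 8.20 tcp [ 0.5731 -0.0133  0.0964] F [-5.59 -1.17  4.15] M [-0.23  1.23  0.03] gap 0.301 yaw_y 17.9
r 0.0955 ang -77.65  Ftan -5.71 Frad -0.05 tilt [-0.0095  0.0182 -0.9998]
```

```bash
python3 -m jog '[{"hand":178,"slide":[0.0018,0.0004,0],"yaw":0.5}]' >/dev/null; python3 w.py; python3 -m jog '[{"hand":178,"slide":[0.002,0.0004,0],"yaw":0}]' >/dev/null; python3 w.py
```

```text
t 8.30 tcp [ 0.5736 -0.0132  0.0961] F [-6.4  -1.33  4.24] M [-0.34  1.39  0.03] gap 0.305 yaw_y 18.4
r 0.0955 ang -77.36  Ftan -6.54 Frad -0.10 tilt [-0.0125  0.018  -0.9998]
t 8.40 tcp [ 0.5748 -0.0131  0.096 ] F [-5.49 -1.53  4.56] M [-0.28  1.21  0.04] gap 0.299 yaw_y 18.5
r 0.0956 ang -76.67  Ftan -5.69 Frad 0.22 tilt [-0.0145  0.018  -0.9997]
```

```bash
python3 -m jog '[{"hand":178,"slide":[0.0015,0.0004,0.001],"yaw":0}]' >/dev/null; python3 w.py; python3 -m jog '[{"hand":178,"slide":[0.0015,0.0004,0.0004],"yaw":0.5}]' >/dev/null; python3 w.py;  python3 -m jog '[{"hand":178,"slide":[0.0015,0.0004,0.0],"yaw":0.5}]' >/dev/null; python3 w.py
```

```text
t 8.50 tcp [ 0.5758 -0.0129  0.0966] F [-2.45 -1.09 -2.07] M [-0.28  0.55  0.02] gap 0.302 yaw_y 18.5
r 0.0958 ang -76.05  Ftan -2.64 Frad 0.47 tilt [-0.0158  0.0177 -0.9997]
t 8.60 tcp [ 0.5768 -0.0127  0.0966] F [-4.16 -0.38 -1.47] M [-0.29  0.88  0.03] gap 0.299 yaw_y 19.0
r 0.0958 ang -75.40  Ftan -4.12 Frad -0.68 tilt [-0.0171  0.0172 -0.9997]
t 8.70 tcp [ 0.5779 -0.0124  0.0963] F [-6.19 -1.05  1.93] M [-0.41  1.29  0.02] gap 0.302 yaw_y 19.5
r 0.0958 ang -74.75  Ftan -6.25 Frad -0.62 tilt [-0.0186  0.0169 -0.9997]
```

```bash
python3 -m jog '[{"hand":178,"slide":[0.0015,0.0004,0.0005],"yaw":0.6}]' >/dev/null; python3 w.py; python3 -m jog '[{"hand":178,"slide":[0.0015,0.0004,0.0004],"yaw":0.6}]' >/dev/null; python3 w.py;  python3 -m jog '[{"hand":178,"slide":[0.0015,0.0004,0.0003],"yaw":0.6}]' >/dev/null; python3 w.py; python3 -m jog '[{"hand":178,"slide":[0.0015,0.0004,0.0003],"yaw":0.6}]' >/dev/null; python3 w.py
```

```text
t 8.80 tcp [ 0.5791 -0.0121  0.0966] F [-2.72 -0.8  -2.56] M [-0.34  0.68  0.02] gap 0.301 yaw_y 20.2
r 0.0958 ang -74.00  Ftan -2.84 Frad 0.01 tilt [-0.0197  0.0165 -0.9997]
t 8.90 tcp [ 0.5805 -0.0117  0.0967] F [-4.01 -1.31 -2.65] M [-0.37  0.66  0.02] gap 0.299 yaw_y 20.8
r 0.0959 ang -73.13  Ftan -4.21 Frad 0.09 tilt [-0.0204  0.0161 -0.9997]
t 9.00 tcp [ 0.582  -0.0114  0.0967] F [-3.03 -0.85 -2.51] M [-0.38  0.59  0.02] gap 0.306 yaw_y 21.5
r 0.0959 ang -72.20  Ftan -3.15 Frad -0.12 tilt [-0.0209  0.0157 -0.9997]
t 9.10 tcp [ 0.5836 -0.0109  0.0969] F [-3.19 -1.62 -2.28] M [-0.34  0.67  0.08] gap 0.299 yaw_y 22.1
r 0.0960 ang -71.25  Ftan -3.55 Frad 0.51 tilt [-0.0214  0.0154 -0.9997]
```

```bash
for i in 1; do :; done; python3 -m jog '[{"hand":178,"slide":[0.0015,0.0005,0.0002],"yaw":0.6}]' >/dev/null; python3 w.py; python3 -m jog '[{"hand":178,"slide":[0.0014,0.0005,0.0002],"yaw":0.6}]' >/dev/null; python3 w.py;  python3 -m jog '[{"hand":178,"slide":[0.0014,0.0005,0.0002],"yaw":0.6}]' >/dev/null; python3 w.py; python3 -m jog '[{"hand":178,"slide":[0.0014,0.0005,0.0002],"yaw":0.6}]' >/dev/null; python3 w.py
```

```text
t 9.20 tcp [ 0.5852 -0.0104  0.097 ] F [-3.7  -2.36 -2.44] M [-0.45  0.71  0.  ] gap 0.301 yaw_y 22.8
r 0.0961 ang -70.23  Ftan -4.28 Frad 0.97 tilt [-0.0216  0.0151 -0.9997]
t 9.30 tcp [ 0.5867 -0.0099  0.0971] F [-2.28 -1.37 -2.24] M [-0.31  0.55 -0.02] gap 0.305 yaw_y 23.4
r 0.0961 ang -69.28  Ftan -2.62 Frad 0.48 tilt [-0.0219  0.0147 -0.9997]
t 9.40 tcp [ 0.5883 -0.0094  0.0974] F [-3.23 -1.63 -2.76] M [-0.36  0.72  0.03] gap 0.304 yaw_y 24.1
r 0.0962 ang -68.29  Ftan -3.60 Frad 0.32 tilt [-0.022   0.0145 -0.9997]
t 9.50 tcp [ 0.5898 -0.0088  0.0975] F [-3.63 -1.64 -1.77] M [-0.4   0.58  0.01] gap 0.302 yaw_y 24.8
r 0.0963 ang -67.34  Ftan -3.98 Frad 0.11 tilt [-0.0222  0.0142 -0.9997]
```

```bash
python3 -m jog '[{"hand":178,"slide":[0.0014,0.0006,0.0],"yaw":0.7}]' >/dev/null; python3 w.py; python3 -m jog '[{"hand":178,"slide":[0.0014,0.0006,0.0],"yaw":0.7}]' >/dev/null; python3 w.py;  python3 -m jog '[{"hand":178,"slide":[0.0014,0.0006,0.0],"yaw":0.7}]' >/dev/null; python3 w.py
```

```text
t 9.60 tcp [ 0.5913 -0.0082  0.0976] F [-4.35 -1.6  -2.99] M [-0.37  0.65  0.05] gap 0.304 yaw_y 25.5
r 0.0963 ang -66.35  Ftan -4.63 Frad -0.28 tilt [-0.0223  0.0139 -0.9997]
t 9.70 tcp [ 0.5929 -0.0076  0.0976] F [-3.08 -0.96 -2.1 ] M [-0.37  0.75 -0.02] gap 0.301 yaw_y 26.3
r 0.0964 ang -65.35  Ftan -3.20 Frad -0.41 tilt [-0.0224  0.0136 -0.9997]
t 9.80 tcp [ 0.5943 -0.007   0.0976] F [-3.32 -1.39 -1.46] M [-0.38  0.76  0.04] gap 0.302 yaw_y 27.0
r 0.0964 ang -64.43  Ftan -3.59 Frad -0.18 tilt [-0.0228  0.0132 -0.9997]
```

```bash
python3 -m jog '[{"hand":178,"slide":[0.0014,0.0006,0.0],"yaw":0.7}]' >/dev/null; python3 w.py; python3 -m jog '[{"hand":178,"slide":[0.0014,0.0006,0.0],"yaw":0.7}]' >/dev/null; python3 w.py;  python3 -m jog '[{"hand":178,"slide":[0.0013,0.0006,0.0],"yaw":0.7}]' >/dev/null; python3 w.py
```

```text
t 9.90 tcp [ 0.5958 -0.0064  0.0977] F [-3.55 -2.33 -2.4 ] M [-0.38  0.64 -0.02] gap 0.304 yaw_y 27.8
r 0.0965 ang -63.50  Ftan -4.22 Frad 0.50 tilt [-0.0231  0.013  -0.9996]
t 10.00 tcp [ 0.5972 -0.0057  0.0977] F [-3.68 -1.1  -2.35] M [-0.36  0.69  0.04] gap 0.307 yaw_y 28.6
r 0.0966 ang -62.55  Ftan -3.77 Frad -0.72 tilt [-0.0234  0.0127 -0.9996]
t 10.10 tcp [ 0.5986 -0.005   0.0977] F [-3.32 -1.81 -2.35] M [-0.35  0.68  0.03] gap 0.302 yaw_y 29.3
r 0.0966 ang -61.64  Ftan -3.78 Frad 0.02 tilt [-0.0237  0.0124 -0.9996]
```

```bash
python3 -m jog '[{"hand":178,"slide":[0.0013,0.0007,-0.0001],"yaw":0.7}]' >/dev/null; python3 w.py; python3 -m jog '[{"hand":178,"slide":[0.0013,0.0007,-0.0001],"yaw":0.7}]' >/dev/null; python3 w.py;  python3 -m jog '[{"hand":178,"slide":[0.0013,0.0007,-0.0001],"yaw":0.7}]' >/dev/null; python3 w.py
```

```text
t 10.20 tcp [ 0.6    -0.0043  0.0976] F [-4.77 -1.9  -1.06] M [-0.45  0.93 -0.02] gap 0.303 yaw_y 30.1
r 0.0966 ang -60.72  Ftan -5.09 Frad -0.68 tilt [-0.024   0.0121 -0.9996]
t 10.30 tcp [ 0.6014 -0.0036  0.0976] F [-4.73 -1.13  0.62] M [-0.37  0.87 -0.  ] gap 0.297 yaw_y 30.8
r 0.0967 ang -59.79  Ftan -4.66 Frad -1.40 tilt [-0.0242  0.0118 -0.9996]
t 10.40 tcp [ 0.6028 -0.0028  0.0976] F [-4.76 -2.31 -0.18] M [-0.3   0.81 -0.01] gap 0.302 yaw_y 31.6
r 0.0968 ang -58.85  Ftan -5.26 Frad -0.49 tilt [-0.0243  0.0115 -0.9996]
```

```bash
python3 -m jog '[{"hand":178,"slide":[0.0013,0.0007,0],"yaw":0.7}]' >/dev/null; python3 w.py; python3 -m jog '[{"hand":178,"slide":[0.0013,0.0007,0],"yaw":0.7}]' >/dev/null; python3 w.py;  python3 -m jog '[{"hand":178,"slide":[0.0012,0.0008,0],"yaw":0.7}]' >/dev/null; python3 w.py
```

```text
t 10.50 tcp [ 0.6041 -0.002   0.0976] F [-4.29 -1.06 -1.56] M [-0.33  0.87 -0.03] gap 0.304 yaw_y 32.4
r 0.0968 ang -57.91  Ftan -4.20 Frad -1.39 tilt [-0.0245  0.0112 -0.9996]
t 10.60 tcp [ 0.6055 -0.0012  0.0976] F [-3.94 -1.18 -1.08] M [-0.35  0.93 -0.  ] gap 0.299 yaw_y 33.1
r 0.0969 ang -56.96  Ftan -3.94 Frad -1.16 tilt [-0.0247  0.011  -0.9996]
t 10.70 tcp [ 6.069e-01 -3.000e-04  9.760e-02] F [-3.29 -1.01 -0.54] M [-0.36  0.74 -0.02] gap 0.304 yaw_y 33.9
r 0.0969 ang -56.01  Ftan -3.29 Frad -1.00 tilt [-0.0248  0.0106 -0.9996]
```

```bash
python3 -m jog '[{"hand":178,"slide":[0.0012,0.0008,0],"yaw":0.7}]' >/dev/null; python3 w.py; python3 -m jog '[{"hand":178,"slide":[0.0012,0.0008,0],"yaw":0.7}]' >/dev/null; python3 w.py;  python3 -m jog '[{"hand":178,"slide":[0.0012,0.0008,0],"yaw":0.7}]' >/dev/null; python3 w.py;  python3 -c "
from m import *
measure('6',(300,190),(310,195))"|tail -1
```

```text
t 10.80 tcp [6.082e-01 5.000e-04 9.760e-02] F [-4.41 -0.79 -0.93] M [-0.41  0.89  0.  ] gap 0.304 yaw_y 34.7
r 0.0970 ang -55.09  Ftan -4.07 Frad -1.87 tilt [-0.025   0.0103 -0.9996]
t 10.90 tcp [0.6095 0.0013 0.0976] F [-3.82 -0.59 -1.41] M [-0.37  0.85 -0.  ] gap 0.300 yaw_y 35.4
r 0.0970 ang -54.19  Ftan -3.45 Frad -1.76 tilt [-0.0251  0.0099 -0.9996]
t 11.00 tcp [0.6109 0.0023 0.0976] F [-2.77 -1.84 -1.56] M [-0.36  0.53  0.02] gap 0.303 yaw_y 36.2
r 0.0971 ang -53.17  Ftan -3.32 Frad -0.19 tilt [-0.025   0.0096 -0.9996]
11.1
```

View pics/zside6.png

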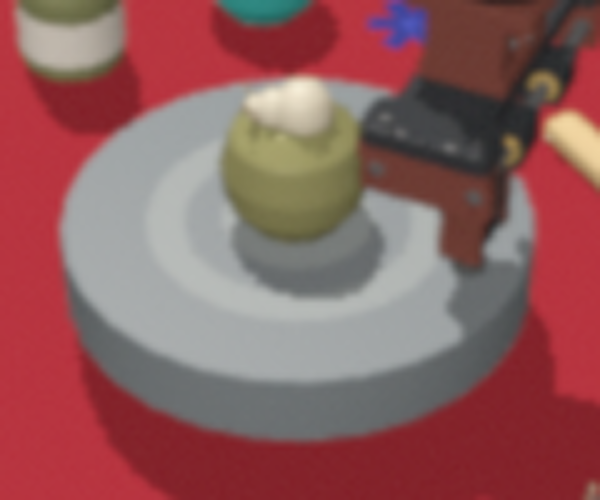

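```bash
python3 -m jog '[{"hand":178,"slide":[0.0012,0.0009,0],"yaw":0.7}]' >/dev/null; python3 w.py; python3 -m jog '[{"hand":178,"slide":[0.0012,0.0009,0],"yaw":0.7}]' >/dev/null; python3 w.py;  python3 -m jog '[{"hand":178,"slide":[0.0012,0.0009,0],"yaw":0.7}]' >/dev/null; python3 w.py
```

```text
t 11.20 tcp [0.614  0.0038 0.0984] F [-2.41 -0.83 -1.99] M [-0.26  0.32  0.06] gap 0.304 yaw_y 36.9
r 0.0978 ang -51.15  Ftan -2.40 Frad -0.86 tilt [-0.0211  0.01   -0.9997]
t 11.30 tcp [0.6158 0.005  0.0986] F [-1.64 -0.97 -1.15] M [-0.19  0.31 -0.01] gap 0.302 yaw_y 37.7
r 0.0980 ang -49.94  Ftan -1.88 Frad -0.31 tilt [-0.0203  0.0099 -0.9997]
t 11.40 tcp [0.6173 0.0061 0.0987] F [-2.2  -0.59 -1.29] M [-0.19  0.31 -0.03] gap 0.307 yaw_y 38.4
r 0.0982 ang -48.86  Ftan -2.05 Frad -1.00 tilt [-0.02    0.0097 -0.9998]
```

```bash
python3 -m jog '[{"hand":178,"slide":[0.0010,0.0009,-0.0002],"yaw":0.7}]' >/dev/null; python3 w.py; python3 -m jog '[{"hand":178,"slide":[0.0010,0.0009,-0.0003],"yaw":0.7}]' >/dev/null; python3 w.py
```

```text
t 11.50 tcp [0.618  0.0067 0.0986] F [-5.59 -3.55  3.39] M [-0.7   1.4   0.06] gap 0.304 yaw_y 39.2
r 0.0982 ang -48.29  Ftan -6.54 Frad -1.07 tilt [-0.021   0.009  -0.9997]
t 11.60 tcp [0.6181 0.0068 0.0984] F [-6.34 -3.81  5.78] M [-0.9   1.61 -0.01] gap 0.300 yaw_y 39.9
r 0.0982 ang -48.23  Ftan -7.27 Frad -1.38 tilt [-0.0233  0.0079 -0.9997]
```

```bash
python3 - <<'E'
from h import *
for n in('side','top'):
    f=grab_frame(n);x,y=(270,130) if n=='side' else (230,130)
    cv2.imwrite(f'pics/h{n}.png',cv2.resize(f['pixels'][y:y+100,x:x+133],None,fx=6,fy=6,interpolation=2))
E
python3 w.py
```

```text
t 11.70 tcp [0.6181 0.0067 0.0984] F [-5.21 -3.54  3.4 ] M [-0.65  1.25  0.03] gap 0.308 yaw_y 39.9
r 0.0982 ang -48.25  Ftan -6.24 Frad -0.83 tilt [-0.0233  0.0079 -0.9997]
```

View pics/hside.png

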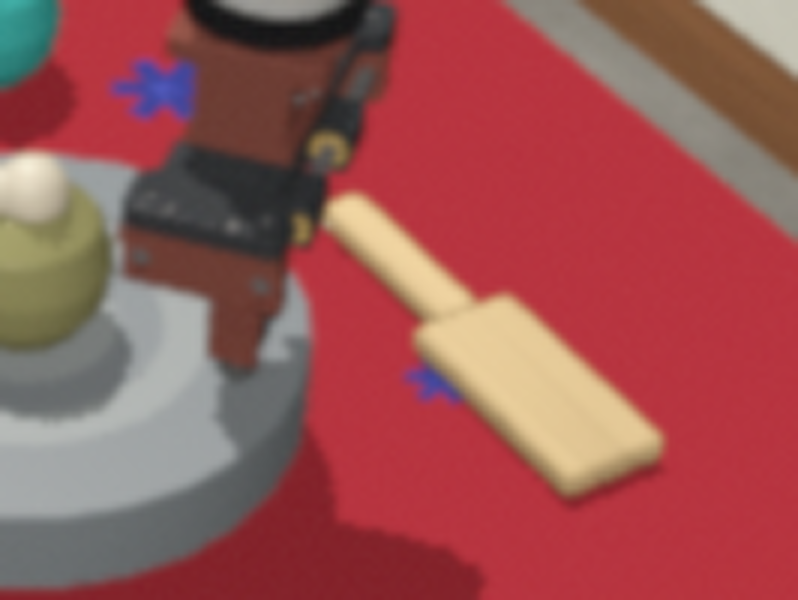

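View pics/htop.png

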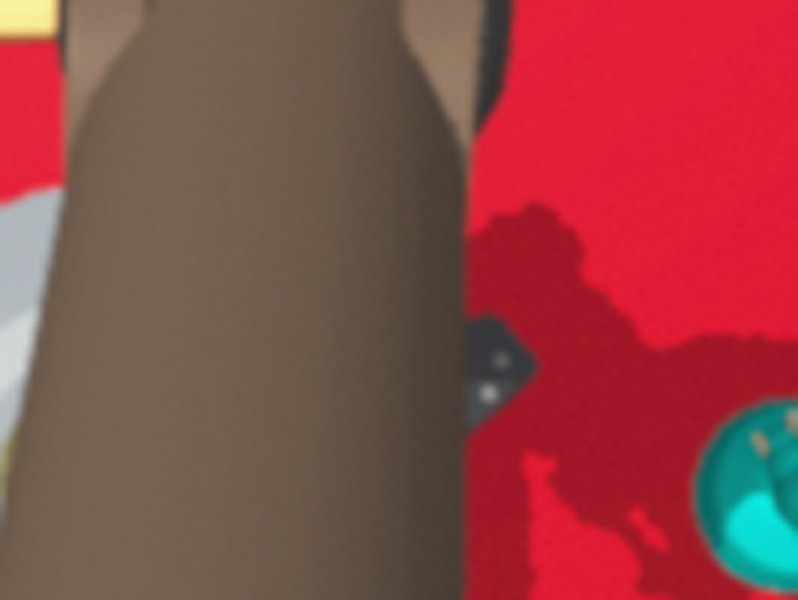

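```bash
python3 -m jog '[{"hand":170,"slide":[-0.0008,-0.0007,0],"yaw":0}]' >/dev/null; python3 w.py; python3 -m jog '[{"hand":120,"slide":[0,0,0],"yaw":0},{"hand":120,"slide":[0,0,0.003],"yaw":0},{"hand":120,"slide":[0,0,0.01],"yaw":0},{"hand":120,"slide":[0,0,0.02],"yaw":0},{"hand":120,"slide":[0,0,0.02],"yaw":0},{"hand":120,"slide":[0,0,0.02],"yaw":0}]' >/dev/null; python3 w.py
python3 - <<'E'
from h import *
for n in('side','top'):
    f=grab_frame(n);x,y=(230,130) if n=='side' else (230,130)
    cv2.imwrite(f'pics/i{n}.png',cv2.resize(f['pixels'][y:y+100,x:x+133],None,fx=6,fy=6,interpolation=2))
E
```

```text
t 11.80 tcp [0.6178 0.0062 0.0987] F [-0.22  0.71  0.83] M [-0.07 -0.04 -0.01] gap 0.326 yaw_y 40.0
r 0.0984 ang -48.61  Ftan 0.31 Frad -0.68 tilt [-0.0222  0.0081 -0.9997]
t 12.40 tcp [0.6185 0.0076 0.1743] F [-0.43 -0.09  0.01] M [-0.07 -0.04  0.05] gap 0.536 yaw_y 40.1
r 0.0978 ang -47.76  Ftan -0.38 Frad -0.23 tilt [-0.0219  0.0088 -0.9997]
```

View pics/iside.png

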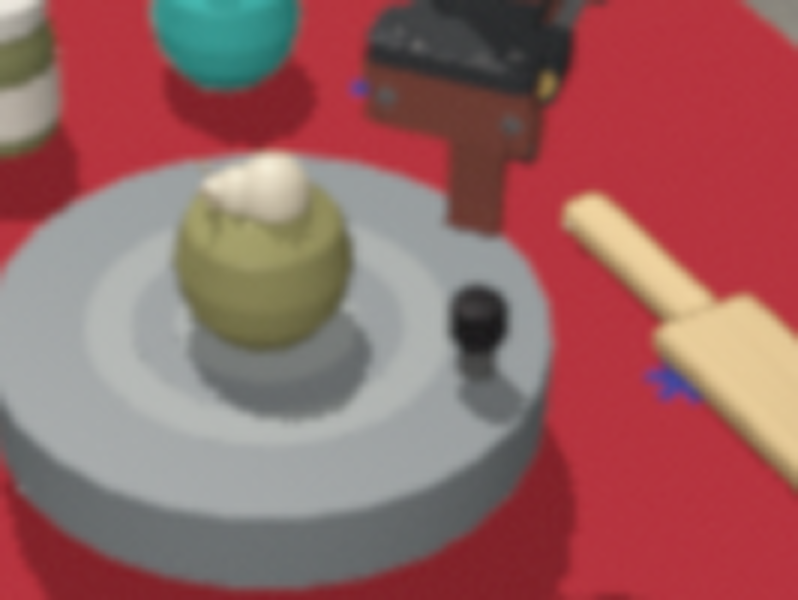

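```bash
python3 - <<'E'
from h import *
S=grab_frame('side');T=grab_frame('top')
for ref,(img,near) in {'start':(cv2.imread('pics/side0.png'),(280,200)),'now':(S['pixels'],(309,183))}.items():
    g=img.max(2);b,_=blob(g<75,near,12);print(ref,b)
    m=b[0][1]
    for z in(.086,.091,.096,.099,.104):
        p=onz(S,*b[0][0],z)
        for c in((.551,.082),(.5527,.080)):
            d=p[:2]-c;print(z,p[:2].round(4),'r %.4f ang %.1f'%(np.hypot(*d),np.degrees(np.arctan2(d[1],d[0]))))
    # collar column profile
    x=int(round(b[0][0][0]));print(g[m[1]-2:m[1]+m[3]+12,x])
E
python3 w.py|head -1
```

```text
start [(array([279.6, 199.8]), array([275, 194,  10,  15, 106], dtype=int32))]
0.086 [ 0.5206 -0.0019] r 0.0892 ang -109.9
0.086 [ 0.5206 -0.0019] r 0.0879 ang -111.4
0.091 [ 0.5178 -0.0067] r 0.0947 ang -110.5
0.091 [ 0.5178 -0.0067] r 0.0935 ang -111.9
0.096 [ 0.5149 -0.0116] r 0.1003 ang -111.1
0.096 [ 0.5149 -0.0116] r 0.0991 ang -112.4
0.099 [ 0.5132 -0.0145] r 0.1036 ang -111.4
0.099 [ 0.5132 -0.0145] r 0.1024 ang -112.7
0.104 [ 0.5103 -0.0193] r 0.1092 ang -111.9
0.104 [ 0.5103 -0.0193] r 0.1080 ang -113.1
[109  81  54  51  56  62  64  46  34  30  30  29  32  51  68  71  72  79
  93 103 105 106 106 109 114 112 109 109 110]
now [(array([309.4, 184. ]), array([306, 178,   8,  14,  87], dtype=int32))]
0.086 [0.6178 0.0129] r 0.0961 ang -46.0
0.086 [0.6178 0.0129] r 0.0935 ang -45.9
0.091 [0.6144 0.0079] r 0.0975 ang -49.5
0.091 [0.6144 0.0079] r 0.0948 ang -49.4
0.096 [0.6109 0.003 ] r 0.0991 ang -52.8
0.096 [0.6109 0.003 ] r 0.0965 ang -52.9
0.099 [0.6089 0.    ] r 0.1003 ang -54.8
0.099 [0.6089 0.    ] r 0.0977 ang -54.9
0.104 [ 0.6054 -0.0049] r 0.1025 ang -57.9
0.104 [ 0.6054 -0.0049] r 0.0999 ang -58.2
[148 107  62  53  57  61  59  40  29  29  31  31  42  63  72  75  77  89
 103 107 107 109 117 137 156 162 162 162]
t 12.60 tcp [0.6186 0.0075 0.1734] F [ 0.28 -0.65 -0.81] M [-0.11  0.01  0.04] gap 0.530 yaw_y 40.1
```

```bash
python3 -m jog '[{"hand":120,"slide":[0,0,0.03],"yaw":0},{"hand":120,"slide":[0,0,0.03],"yaw":0},{"hand":0,"slide":[0,-0.03,0.01],"yaw":0},{"hand":0,"slide":[0,-0.04,0],"yaw":0},{"hand":0,"slide":[0,-0.04,0],"yaw":0},{"hand":0,"slide":[0,-0.04,0],"yaw":0},{"hand":0,"slide":[0,-0.04,0],"yaw":0},{"hand":0,"slide":[0,-0.04,0],"yaw":0},{"hand":0,"slide":[0,-0.02,0],"yaw":0}]' >/dev/null; python3 w.py|head -1;  python3 -c "
from m import *
measure('8',(298,193),(309,184))"
python3 - <<'E'
from h import *
cv2.imwrite('pics/topF.png',grab_frame('top')['pixels'])
cv2.imwrite('pics/sideF.png',grab_frame('side')['pixels'])
E
```

```text
t 13.50 tcp [ 0.6134 -0.2432  0.2352] F [ 0.16 -0.11 -0.21] M [-0.06 -0.05  0.04] gap 1.000 yaw_y 40.8
top knob []
pot [(array([247., 210.]), array([230, 193,  33,  33, 616], dtype=int32))]
  pot@.103 [0.55010469 0.08435414 0.103     ]
axis [0.55099558 0.08173784] R 0.12420874947767298
side knob [(array([309.4, 183.8]), array([306, 178,   8,  14,  85], dtype=int32))]
pot [(array([274.5, 176.3]), array([261, 164,  27,  23, 374], dtype=int32))]
  pot@.103 [0.54515858 0.06633691 0.103     ]
13.6
```

View pics/topF.png

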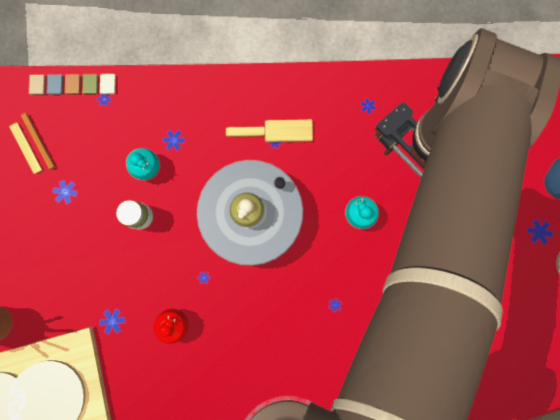

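View pics/sideF.png

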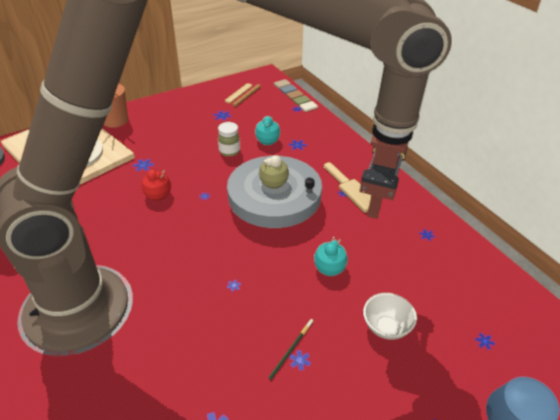

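```bash
python3 -c "
from h import *
T=grab_frame('top');S=grab_frame('side')
b,_=blob(T['pixels'].max(2)<75,(280,183),8);print(b)
k,e=tri(T,b[0][0],S,(309.4,183.9));d=k[:2]-[.551,.0817];print(k,e,np.hypot(*d),np.degrees(np.arctan2(d[1],d[0])))
print(observe()['t'])"
```

```text
[(array([279.6, 182.5]), array([275, 178,  10,  10,  83], dtype=int32))]
[0.61499567 0.00950077 0.0898634 ] 0.0007284549935629319 0.09647888048902388 -48.44698898321887
13.8
```

```bash
python3 -c "
from station import *
close_job()"
```

```text
the job is handed in; nothing more can be done
```

I pulled the plunger up and turned the wheel anticlockwise about 62.5° (1.09 rad). The pin dropped into the next hole there, then I let go, backed the arm away and handed the job in at about 13.8 s.

**How I found the hole:** I turned the first 34° or so with the pin held clear of the plate. After that I opened the grip slightly and nudged the knob along in 1–2 mm steps, so its own spring could drop the pin. The sideways force I read stayed at 7.3 N or less, including when the pin met the hole.

**Last checks, with the arm clear of the wheel:**
- **Pin home:** the knob centre measures 90 mm high, against 91 mm by the same method at the start. A pin riding on the plate would have read about 8 mm higher. Both readings are about 5 mm under the stated 96 mm; I took this as a fixed offset in how the knob shows up in the images.
- **Wheel locked:** it did not move under about 7 N at the hole. Seams can catch at up to 9 N, so the knob height is the stronger evidence. I did not try turning it backwards.
- **Pot:** still in the middle, within about 3 mm of the wheel's axis. It moved about 3 mm, of which about 2 mm fits it turning with the wheel.
- **Bystanders:** the jar, bowl, paddle and brush look unmoved in the last pictures; I judged this by eye.

**Not as expected:**
- The tool leaned up to about 2° as it moved, which pulled it 7 mm off over the knob; I corrected this before gripping.
- My two estimates of the wheel's axis differ by about 2 mm.
- One automatic search for the knob in the top view missed it. I found it by giving the right pixel position.

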